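Reseat the weighing plate of a parts-counter scale

TASK

The scale's weighing plate has been knocked off its three locating balls. First clear the brake pad and the suspension bush off the scale into the parts tray, then push the plate across the balls until it drops fully home, square and level, on all three. Leave the other things on the counter where they are.

Things in the scene. Friction and masses are not known exactly. Their poses are not given: they have to be found in the camera images.
- scale: Grey bench scale, fixed. Origin at counter level under the centre of its three balls; z up, x from there to the single ball. Flat deck 45 high over x -135..92, y -92..92; a low console (140 long, 34 high) juts from its +y side to y = 148. Three fixed polished steel balls, 20 dia, tops 67 above the counter, at (x, y) = (68, 0), (-34, 59), (-34, -59).
- home (a point): Where the plate's origin must come to lie: x = y = 0 of the scale, 63 above the counter, axes as the scale's. The seated plate's edges are then at x = +-90, y = +-90 of the scale. Its seats, over the balls when home: a 16 x 16 square hole at (68, 0), a slot 24 along x by 16 at (-34, 59), a pocket 24 x 24 at (-34, -59), all 5 deep.
- plate: Steel weighing plate 180 x 180 x 12, 0.8 kg, no handle; origin: centre of its underside. At first level on the ball tops, 26 to 42 off to the scale's +x, up to 12 off in y, turned up to 0.2 rad. Push its edge faces (67 to 79 high, free below): 2 to 5 N slides it. Hidden springs pull it down (16 N) and weakly homeward; it stays where left until within 5 to 10 of home, then drops 4 to 5 and centres; then it resists some 6 N sideways.
- bush: Black rubber suspension bush with a steel core, upright cylinder 38 dia, 62 high, about 0.25 kg; origin at the centre of its underside. It stands on the scale's deck (underside 45 high) 1 to 40 clear of the middle part of the plate's -x edge and blocks the plate's way home.
- pad: Brake pad, a dark block on a flat steel back, 110 long (its x) x 50 wide (its y) x 16 thick, about 0.35 kg, lying on the weighing plate; origin at the centre of its underside. Can be gripped across its 50 mm width.
- tray: Grey open parts tray fixed to the counter, 240 (its x) x 170 (its y) outside, 35 high, walls and floor 4 to 5 thick; origin at the centre of its underside.
- mount_a: Bystander, loose: a strut mount (round, red below and white above, 90 dia, 42 high); origin at the centre of its underside, sizes in mm.
- mount_b: Bystander, loose: the other strut mount, alike; origin at the centre of its underside, sizes in mm.
- pen_stand: Bystander, loose: a black block 70 x 70 x 30 with a slanting pen up to 100 high; origin at the centre of its underside, sizes in mm.
- spray_can: Bystander, loose: an aluminium spray can, 60 dia, 150 high; origin at the centre of its underside, sizes in mm.
- jar: Bystander, loose: a white jar, 64 dia, 75 high; origin at the centre of its underside, sizes in mm.
- wrench: Bystander, loose: a 200 long wrench lying flat; origin under its middle.
- pulley: Bystander, loose: a dark steel belt pulley lying flat, 100 dia, 34 high; origin at the centre of its underside, sizes in mm.

How it is judged:
By the outcome, as a careful person would: the job done as asked, in the order asked, and still so for the second after the job is handed in, with the robot touching nothing.
It also fails if it takes over 72 s, if anything falls off the work surface, if the arm or the gripper's body presses on something with over 40 N, if the wrist force passes 120 N, or if a joint passes its speed limit or range.

ROBOT

A 6-joint arm with a two-finger parallel gripper is mounted at the origin on the work surface. World frame = base frame: x ahead of the robot, y to its left, z up, the work surface at z = 0. Lengths are in mm, angles in degrees, forces in N, time in s.
With the tool pointing down it reaches from about 350 to 850 mm from the base axis. Payload 8.1 kg.
Tool frame: the origin (TCP) lies at the very end of the fingers, on their centre line; the grasp point (between the pads) lies r.tcp_to_grasp behind it (r.tcp_to_grasp is the distance from the TCP to the grasp point, in mm); z points along the fingers, y is the line along which they close (so a half turn about z gives the same grasp; the last joint's range is limited). The gripper opens to 85 mm and grips with 20 to 120 N. Pads are 22 mm wide; open, the fingers measure 114 mm over their backs; the gripper's body (76 mm by 85 mm) begins 54 mm behind the grasp point. The pads swing forward as they close: fully open they stand 13 mm farther back than shut.
Start: joints at [-72.559, 7.471, 85.268, -0, 87.261, -4.893], TCP at [228.022, -554.988, 231.292] pointing down, gripper open.
Joint ranges: [-169.43, 169.43], [-51.17, 129.36], [1.28, 143.12], [-76.62, 256.62], [0, 156.53], [-152.29, 152.29]. Speed limits (degrees/s): [136.94, 136.94, 159.86, 180, 180, 180].

INTERFACE

Orientations are given as [roll, pitch, yaw] about the fixed x, y, z axes, in that order (R = Rz(yaw) Ry(pitch) Rx(roll)).
In Python, from bench import r gives the robot as it stands.
- The arm moves only by the shell command python3 -m handwheel 'ROWS' [OPENING] [FORCE]. ROWS is JSON, a list of rows, each a list of 4 numbers: the shift along the tool's x, y, z in m, then the turn about the tool's z in degrees. A call has 1 to 10 rows; each row shifts and turns the commanded pose from where the row before left it, along the tool's axes as they then stand; what a row does not reach is not made up. A row lasts 1/10 s, in which the tool goes at most 50 mm and 8.59 degrees, less where a joint would pass 70% of its speed; a pose out of reach is approached as far as the arm can. A call is refused whole if a number of a shift passes 0.05 or a number of a turn 8.59, either way. A call with a gripper value outside its range is refused whole. OPENING is the finger opening in m, from 0 to 0.0854, set as the call begins (- or left out, the last holds). The fingers move at their own pace and stop on an object; FORCE is the grip in N (left out, the last holds). Time passes only in rows, so rows that do not move let the fingers close. It gives the time, the measured TCP pose, the force, the opening and the grip force at its end, in the units of the state.
- r.sense(): the state, without advancing time (a new reading comes with each control period).
- r.snapshot(name): name is "side" or "top"; returns the picture (384x512x3 uint8, red, green, blue); there is no depth.
- r.camera_params(name): a dict with "fx", "fy", "cx", "cy" (pixels), "R" (3x3) and "t" (3): a world point X has camera coordinates R X + t. Camera axes: x right, y down, z forward; pixel columns grow to the right and rows downward; lengths in mm; the calibration is good to about 2 mm. A picture is of the moment at which its call begins. camera_params takes no time and is no camera call.
- r.hand_in(): hands the job in; it is judged then, once.
The state is a dict: "time": time; "joint_pos": joint angles; "qd": joint speeds; "joint_efforts": joint torques, N m; "tool_pos": TCP position; "tcp_rot": TCP orientation; "ft_force": force on the tool from outside, world axes, zero at the start; "wrist_torque": the same for the moment, N m; "finger_gap": finger opening in mm; "grip_force": force on a finger pad.
Only numpy, scipy, OpenCV 4.12 (cv2) and the standard library are available. Lean on these libraries where they do the work, as an engineer would, in place of code of your own. Each camera call takes 0.05 s, during which the arm holds its last target. There are 200 camera calls.

## Working session

There is one attempt and no reset: what is moved stays moved. The work goes in short steps, Python scripts to look and compute and a shell command to move; the robot and the scene stay as the last step left them, time stands still between calls to the robot, and variables do not carry over. Pictures are saved under pics/ and viewed, at most 10 in all, crops included, and the job is handed in when it is done.

```bash
mkdir -p pics; ls
python3 - <<'E'
from bench import r
import cv2, numpy as np
for n in("top","side"):
    im=r.snapshot(n); np.save(f"pics/{n}0.npy",im)
    cv2.imwrite(f"pics/{n}0.png",cv2.resize(im[:,:,::-1],(800,600),interpolation=cv2.INTER_CUBIC))
    p=r.camera_params(n); print(n,{k:np.round(v,3).tolist() for k,v in p.items()})
s=r.sense(); print(s["tool_pos"],s["tcp_rot"],s["time"],r.tcp_to_grasp)
E
```

```text
pics
top {'fx': 385.271, 'fy': 385.271, 'cx': 257.578, 'cy': 193.851, 'R': [[-0.012, -1.0, 0.029], [-0.997, 0.01, -0.083], [0.082, -0.03, -0.996]], 't': [15.173, 554.261, 1039.426]}
side {'fx': 385.75, 'fy': 385.75, 'cx': 254.871, 'cy': 193.057, 'R': [[0.992, -0.122, 0.017], [-0.05, -0.526, -0.849], [0.112, 0.842, -0.528]], 't': [-539.776, 104.954, 881.05]}
[ 227.88523541 -554.49148756  230.32524446] [-1.79901925e+02 -1.00644994e-02  2.23342753e+01] 0.1 18.700000000000003
```

View pics/top0.png

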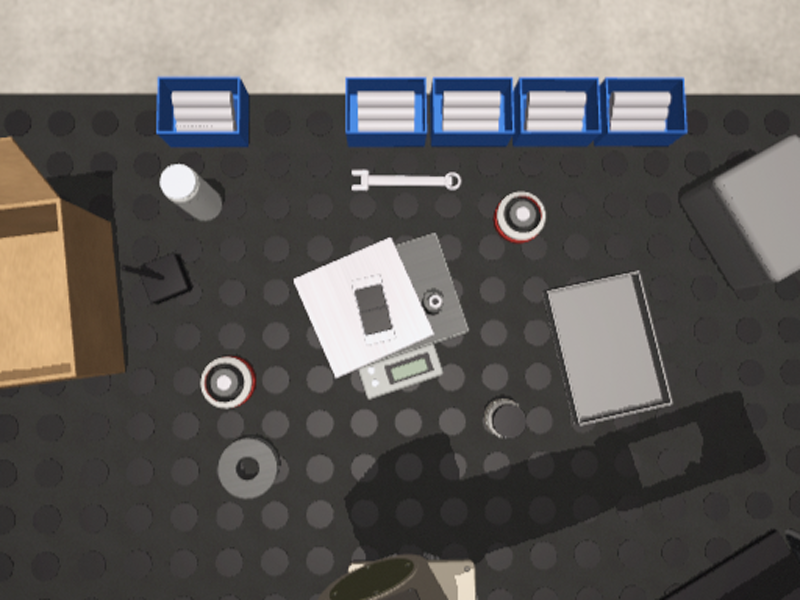

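View pics/side0.png

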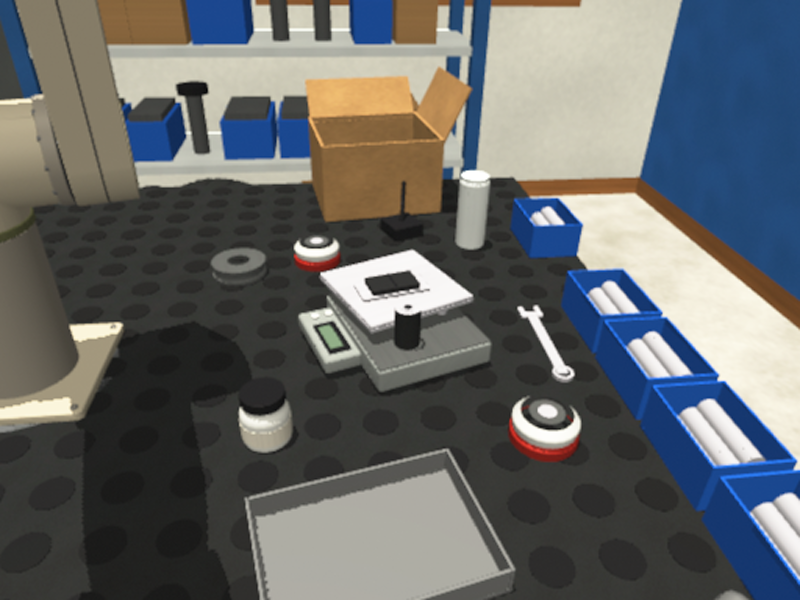

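The top view shows the plate (corners near 294,278 / 393,238 / 433,333 / 335,377 in the 800 px picture), pad on it, bush at (434,301), deck's -x edge from (437,234) to (468,330), and tray with corners (546,290), (638,271), (671,405), (579,425). The side view agrees: bush beside the plate, jar between robot and tray.

```bash
cat > h.py <<'E'
import numpy as np, cv2
from bench import r
def ray(n,uv,z):
    p=r.camera_params(n);R=np.array(p["R"]);C=-R.T@np.array(p["t"])
    uv=np.atleast_2d(np.float64(uv))
    d=np.c_[(uv[:,0]-p["cx"])/p["fx"],(uv[:,1]-p["cy"])/p["fy"],np.ones(len(uv))]@R
    return (C+d*((z-C[2])/d[:,2])[:,None])[:,:2]
def proj(n,X):
    p=r.camera_params(n);c=np.atleast_2d(X)@np.array(p["R"]).T+np.array(p["t"])
    return np.c_[c[:,0]/c[:,2]*p["fx"]+p["cx"],c[:,1]/c[:,2]*p["fy"]+p["cy"]]
def blob(m,seed):
    n,l=cv2.connectedComponents(m.astype(np.uint8)); return (l==l[seed[1],seed[0]])
def hullpts(m):
    ys,xs=np.nonzero(m); return cv2.convexHull(np.c_[xs,ys].astype(np.int32))[:,0]
def rect(w):
    (c,s,a)=cv2.minAreaRect(w.astype(np.float32)); return np.round(c,1),np.round(s,1),round(a,2)
E
python3 - <<'E'
from h import *
im=np.load("pics/top0.npy"); g=im.min(2).astype(int)
x0,y0,w,h=180,140,125,120
c=cv2.resize(im[y0:y0+h,x0:x0+w,::-1],None,fx=5,fy=5,interpolation=cv2.INTER_NEAREST); cv2.imwrite("pics/crop.png",c)
print("px pad row",im[198,225:262].min(1)); print("deck row",im[170,240:300].tolist()[::3])
m=blob(g>190,(205,185)); print("plate",m.sum(),rect(ray("top",hullpts(m),79)))
sub=np.zeros_like(m);sub[172:222,218:258]=1
d=blob((g<110)&sub,(237,192)); print("paddark",d.sum(),rect(ray("top",hullpts(d),95)))
t=np.float64([[546,290],[638,271],[671,405],[579,425]])/1.5625; print("tray",ray("top",t,35).round(0).tolist())
print("bush",ray("top",np.float64([[434,301]])/1.5625,107))
print("jar",ray("top",np.float64([[508,420]])/1.5625,75))
E
```

```text
px pad row [236 237 235 237 219 118  93  91  89  86  85  75  86  85  89  91  93  93
  90  95  95  96  92 128 233 236 239 238 239 238 239 239 238 240 242 241
 238]
deck row [[243, 236, 237], [243, 237, 238], [243, 236, 238], [243, 237, 239], [243, 237, 238], [243, 238, 239], [206, 199, 200], [132, 129, 126], [132, 129, 126], [133, 129, 126], [133, 130, 126], [133, 131, 127], [133, 131, 127], [133, 130, 126], [135, 131, 128], [153, 150, 146], [60, 58, 55], [59, 56, 54], [59, 57, 54], [61, 60, 57]]
plate 4120 (array([545.2,  76.7]), array([179.5, 178.2]), 23.3)
paddark 499 (array([539.4,  59.8]), array([74.9, 44.7]), 13.6)
tray [[574.0, -244.0], [606.0, -409.0], [370.0, -456.0], [338.0, -293.0]]
bush [[550.00857537 -39.84911571]]
jar [[ 353.40929908 -162.17703423]]
```

View pics/crop.png

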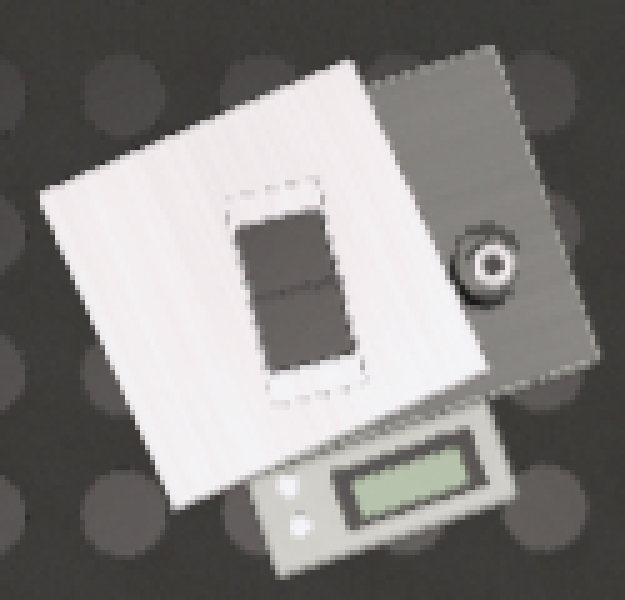

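The crop shows the pad's back corners at (230,192), (322,178), (365,382), (270,403), bush core at (493,265), and the deck's -x edge (493,46)–(600,354). Now the poses.

Run:
```python
from h import *
f=lambda a,z:ray("top",np.float64(a)/5+[179.9-.4+.0,139.5],z)
e=f([[493,46],[600,354]],45); u=e[1]-e[0]; L=np.hypot(*u); u/=L; X=np.array([-u[1],u[0]]); 
# y_s=u; x_s = rot -90 of y
X=np.array([u[1],-u[0]]); c=e.mean(0)+135*X
print("deck edge",e,L,"scale",c,"yaw",np.degrees(np.arctan2(X[1],X[0])))
cc=f([[280,578],[516,498]],34);print("console",(cc-c)@np.c_[X,u])
P=f([[40,190],[352,60],[488,372],[178,510]],79)
print("plate",P.mean(0),[np.hypot(*(P[i]-P[i-1])).round(1) for i in range(4)],"in scale",(P.mean(0)-c)@np.c_[X,u], (P-c)@np.c_[X,u])
d=P[0]+P[3]-P[1]-P[2];print("plate yaw",np.degrees(np.arctan2(d[1],d[0])))
Q=f([[230,192],[322,178],[365,382],[270,403]],82);d=Q[0]+Q[1]-Q[2]-Q[3]
print("pad",Q.mean(0),[np.hypot(*(Q[i]-Q[i-1])).round(1) for i in range(4)],"yaw",np.degrees(np.arctan2(d[1],d[0])))
B=f([[493,265]],107)[0]; print("bush",B,(B-c)@np.c_[X,u])
im=np.load("pics/side0.npy")
print("side check: bush", proj("side",[*B,107])*1.5625, "plate", proj("side",[*P.mean(0),79])*1.5625)
```

```text
deck edge [[ 675.66231421  -47.90542495]
 [ 506.90484061 -102.93218883]] 177.50219615769947 scale [549.43275368  52.93035966] yaw 108.05959820780282
console [[ 66.69366817 147.1199126 ]
 [-67.62197208 147.75550644]]
plate [545.17774868  76.11790626] [np.float64(181.2), np.float64(176.7), np.float64(178.8), np.float64(175.4)] in scale [23.3642796  -3.14290059] [[119.08913547 -86.03866756]
 [-57.10363853 -99.5974819 ]
 [-71.59709993  78.62319141]
 [103.06872137  94.4413557 ]]
plate yaw 112.84574300321043
pad [541.35420991  59.54327654] [np.float64(111.8), np.float64(48.5), np.float64(108.7), np.float64(50.3)] yaw 10.7911253653526
bush [550.35720081 -40.72099952] [-89.32416867  28.15358894]
side check: bush [[407.55124145 307.27100027]] plate [[394.07272181 283.25496083]]
```

```bash
python3 -m handwheel '[[0,0,0,5.8],[0,0,0,5.8],[0.026,-0.034,0,0],[0.026,-0.034,0,0],[0.026,-0.034,0,0],[0.026,-0.034,0,0],[0.026,-0.034,0,0],[0.026,-0.034,0,0],[0.026,-0.034,0,0],[0.026,-0.034,0,0]]' 0.0854 40
python3 -m handwheel '[[0.026,-0.034,0,0],[0.026,-0.034,0,0],[0.026,-0.034,0,0],[0.026,-0.034,0,0],[0.026,-0.034,0,0],[0.026,-0.034,0,0],[0.026,-0.034,0,0],[0.026,-0.034,0,0],[0,0,0,0]]'
cat >> h.py <<'E'
def go(x,y,z=None,yaw=None):
    "world target -> tool shift in mm and turn, at the present yaw"
    s=r.sense();p=np.array(s["tool_pos"]);a=np.radians(s["tcp_rot"][2]);D=np.array([x,y,p[2] if z is None else z])-p
    print("t",round(s["time"],1),"pos",p.round(1),"yaw",round(np.degrees(a),2),"F",np.round(s["ft_force"],1),"gap",np.round(s["finger_gap"],1),"grip",np.round(s["grip_force"],1))
    print("tool shift",np.round([np.cos(a)*D[0]+np.sin(a)*D[1],np.sin(a)*D[0]-np.cos(a)*D[1],-D[2]],1),"turn",None if yaw is None else round(np.degrees(a)-yaw,2))
E
python3 -c "
from h import *
go(541.4,59.5,79,10.8)"
```

```text
time: 1.1
tool_pos: [382.0, -247.3, 231.0]
tcp_rot: [-180.0, 0.0, 10.7]
ft_force: [0.5, 0.4, -0.4]
finger_gap: 85.7
grip_force: 0.0
time: 2.0
tool_pos: [536.2, 61.4, 230.4]
tcp_rot: [-179.9, 0.0, 11.0]
ft_force: [-0.4, -0.5, -0.6]
finger_gap: 85.7
grip_force: 0.0
t 2.0 pos [536.2  61.4 230.4] yaw 10.99 F [-0.4 -0.5 -0.6] gap 85.7 grip 0.0
tool shift [  4.7   2.8 151.4] turn 0.19
```

```bash
python3 -m handwheel '[[0.005,0.003,0.03,0],[0,0,0.03,0],[0,0,0.03,0],[0,0,0.03,0],[0,0,0.015,0],[0,0,0.01,0],[0,0,0.006,0],[0,0,0,0]]' 
python3 -m handwheel '[[0,0,0,0],[0,0,0,0],[0,0,0,0],[0,0,0,0],[0,0,0,0],[0,0,0,0]]' 0.03 40
```

```text
time: 2.8
tool_pos: [541.1, 54.8, 80.5]
tcp_rot: [180.0, -0.0, 10.7]
ft_force: [-0.0, 0.4, 1.1]
finger_gap: 85.5
grip_force: 0.0
time: 3.4
tool_pos: [542.5, 55.0, 82.3]
tcp_rot: [180.0, -0.2, 10.7]
ft_force: [-0.9, 0.7, 6.1]
finger_gap: 45.0
grip_force: 53.7
```

```bash
python3 -m handwheel '[[0,0,-0.01,0],[0,0,-0.02,0],[0,0,-0.03,0],[0,0,-0.04,0],[0,0,-0.04,0],[0,0,-0.02,0],[0,0,0,0]]' - 60
python3 -c "
from h import *
go(440,-350,240,10.8)"
```

```text
time: 4.1
tool_pos: [542.8, 55.0, 244.8]
tcp_rot: [179.9, -0.4, 10.7]
ft_force: [0.5, -0.4, -4.6]
finger_gap: 44.2
grip_force: 72.1
t 4.1 pos [542.8  55.  244.8] yaw 10.74 F [ 0.5 -0.4 -4.6] gap 44.2 grip 72.1
tool shift [-176.4  378.7    4.8] turn -0.06
```

```bash
python3 -m handwheel '[[-0.01,0.02,0,0],[-0.019,0.038,0,0],[-0.02,0.04,0,0],[-0.022,0.043,0,0],[-0.022,0.043,0,0],[-0.022,0.043,0,0],[-0.022,0.043,0,0],[-0.022,0.043,0,0],[-0.02,0.039,0,0],[-0.016,0.033,0,0]]'
python3 -m handwheel '[[0,0,0.02,0],[0,0,0.04,0],[0,0,0.04,0],[0,0,0.04,0],[0,0,0.04,0],[0,0,0.02,0],[0,0,0,0]]' 
python3 -c "
from h import *
go(423,-360,9,10.8)"
```

```text
time: 5.1
tool_pos: [418.9, -361.0, 237.7]
tcp_rot: [-179.8, 0.1, 10.7]
ft_force: [0.2, 0.6, -4.2]
finger_gap: 44.2
grip_force: 72.2
time: 5.8
tool_pos: [417.0, -355.5, 33.8]
tcp_rot: [-179.4, 0.4, 10.7]
ft_force: [-0.7, 0.3, -5.0]
finger_gap: 44.0
grip_force: 72.6
t 5.8 pos [ 417.  -355.5   33.8] yaw 10.74 F [-0.7  0.3 -5. ] gap 44.0 grip 72.6
tool shift [ 5.1  5.5 24.8] turn -0.06
```

```bash
python3 -m handwheel '[[0.008,0.002,0,0],[0,0,0.008,0],[0,0,0.008,0],[0,0,0.005,0],[0,0,0.002,0],[0,0,0,0]]'
python3 -c "
from h import *
go(423,-360,9,10.8)"
```

```text
time: 6.4
tool_pos: [428.9, -359.9, 16.9]
tcp_rot: [-180.0, 0.0, 10.7]
ft_force: [-0.1, 0.1, -4.3]
finger_gap: 44.1
grip_force: 72.7
t 6.4 pos [ 428.9 -359.9   16.9] yaw 10.73 F [-0.1  0.1 -4.3] gap 44.1 grip 72.7
tool shift [-5.9 -1.   7.9] turn -0.07
```

```bash
python3 -m handwheel '[[0,0,0.004,0],[0,0,0.003,0],[0,0,0.001,0],[0,0,0,0],[0,0,0,0]]'
python3 -c "
from h import *
go(423,-360,9,10.8)"
```

```text
time: 6.9
tool_pos: [429.3, -360.1, 9.3]
tcp_rot: [180.0, -0.0, 10.7]
ft_force: [-0.4, -0.3, -4.0]
finger_gap: 44.1
grip_force: 72.7
t 6.9 pos [ 429.3 -360.1    9.3] yaw 10.74 F [-0.4 -0.3 -4. ] gap 44.1 grip 72.7
tool shift [-6.2 -1.3  0.3] turn -0.06
```

```bash
python3 -m handwheel '[[0,0,0.001,0],[0,0,0,0]]'
python3 -m handwheel '[[0,0,0,0],[0,0,0,0],[0,0,0,0],[0,0,0,0],[0,0,-0.03,0],[0,0,-0.03,0],[0,0,-0.03,-8.4],[0,0,-0.03,-8.4],[0,0,-0.03,-8.4],[0,0,-0.03,-8.4]]' 0.0854
python3 -m handwheel '[[0,0,-0.03,-8.4],[0,0,0,-8.4],[0,0,0,-8.4],[0,0,0,-8.4],[0,0,0,-8.4],[0,0,0,-8.4],[0,0,0,-8.4],[0,0,0,-8.4],[0,0,0,0]]'
python3 - <<'E'
from h import *
go(550.4,-40.7,200,110.5)
im=r.snapshot("top"); np.save("pics/top1.npy",im)
cv2.imwrite("pics/top1.png",cv2.resize(im[:,:,::-1],(800,600),interpolation=cv2.INTER_CUBIC))
E
```

```text
time: 7.1
tool_pos: [429.3, -360.1, 8.3]
tcp_rot: [180.0, -0.0, 10.7]
ft_force: [0.7, -0.1, -5.2]
finger_gap: 44.2
grip_force: 72.7
time: 8.1
tool_pos: [429.2, -360.1, 189.8]
tcp_rot: [180.0, -0.0, 44.7]
ft_force: [0.3, 0.3, -0.2]
finger_gap: 85.0
grip_force: 0.0
time: 9.0
tool_pos: [429.3, -360.1, 218.4]
tcp_rot: [180.0, 0.0, 111.7]
ft_force: [-0.3, -0.2, 0.1]
finger_gap: 85.4
grip_force: 0.0
t 9.0 pos [ 429.3 -360.1  218.4] yaw 111.68 F [-0.3 -0.2  0.1] gap 85.4 grip 0.0
tool shift [252.1 230.5  18.4] turn 1.18
```

View pics/top1.png

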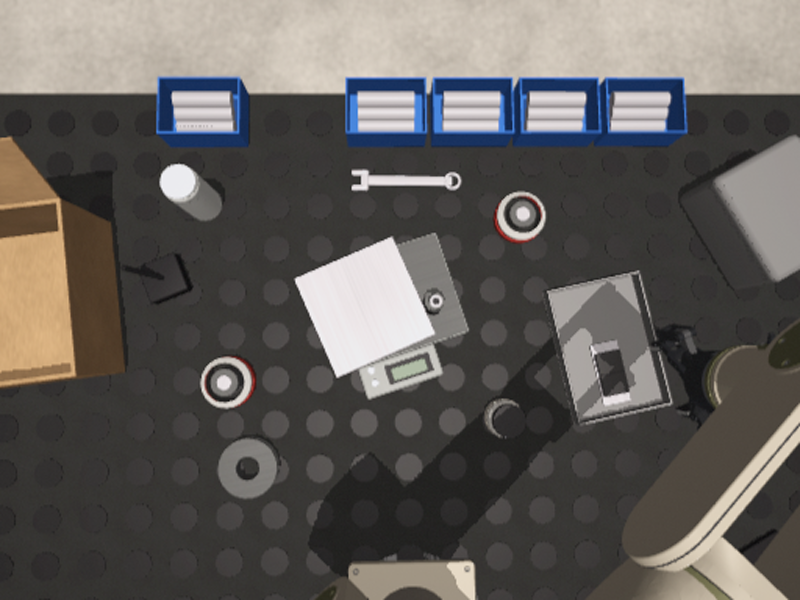

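The pad lies in the tray at (611,373), plate and bush unchanged. On to the bush.

```bash
python3 -m handwheel '[[0.013,0.012,0,1.2],[0.025,0.023,0,0],[0.027,0.025,0,0],[0.03,0.027,0,0],[0.03,0.027,0,0],[0.03,0.027,0,0],[0.03,0.027,0,0],[0.027,0.025,0,0],[0.025,0.023,0,0],[0.01,0.01,0,0]]'
python3 -m handwheel '[[0,0,0.02,0],[0,0,0.03,0],[0,0,0,0],[0,0,0,0]]'
python3 - <<'E'
from h import *
go(550.4,-40.7,65,110.5)
E
```

```text
time: 10.05
tool_pos: [555.7, -47.1, 218.4]
tcp_rot: [180.0, -0.0, 110.2]
ft_force: [0.5, 0.1, 0.0]
finger_gap: 85.2
grip_force: 0.0
time: 10.45
tool_pos: [554.3, -50.2, 168.1]
tcp_rot: [-179.9, -0.0, 110.2]
ft_force: [1.1, 0.2, 0.7]
finger_gap: 85.4
grip_force: 0.0
t 10.4 pos [554.3 -50.2 168.1] yaw 110.2 F [1.1 0.2 0.7] gap 85.4 grip 0.0
tool shift [ 10.3  -0.4 103.1] turn -0.3
```

```bash
python3 -m handwheel '[[0.008,0,0.02,0],[0,0,0.025,0],[0,0,0.025,0],[0,0,0.02,0],[0,0,0.01,0],[0,0,0.003,0],[0,0,0,0],[0,0,0,0]]' 
python3 -m handwheel '[[0,0,0,0],[0,0,0,0],[0,0,0,0],[0,0,0,0],[0,0,0,0],[0,0,0,0],[0,0,0,0]]' 0.02 50
```

```text
time: 11.25
tool_pos: [553.4, -42.6, 67.0]
tcp_rot: [179.9, 0.1, 110.3]
ft_force: [0.3, -0.4, -0.6]
finger_gap: 85.7
grip_force: 0.0
time: 11.95
tool_pos: [552.3, -42.4, 65.8]
tcp_rot: [180.0, 0.0, 110.3]
ft_force: [-2.2, 0.7, 5.8]
finger_gap: 37.1
grip_force: 49.7
```

```bash
python3 -m handwheel '[[0,0,-0.01,0],[0,0,-0.02,0],[0,0,-0.03,0],[0,0,-0.03,0],[0,0,-0.03,0],[0,0,-0.02,0],[0,0,0,0]]' - 60
python3 -m handwheel '[[-0.01,-0.005,0,0],[-0.02,-0.009,0,0],[-0.03,-0.014,0,0],[-0.035,-0.016,0,0],[-0.04,-0.018,0,0],[-0.04,-0.018,0,0],[-0.035,-0.016,0,0],[-0.03,-0.014,0,0],[-0.02,-0.009,0,0],[-0.01,-0.004,0,0]]'
python3 -m handwheel '[[0,0,0.02,0],[0,0,0.04,0],[0,0,0.04,0],[0,0,0.02,0],[0,0,0,0],[0,0,0,0]]'
python3 - <<'E'
from h import *
go(531,-338,26,110.3)
E
```

```text
time: 12.65
tool_pos: [554.1, -42.5, 209.3]
tcp_rot: [179.7, 0.2, 110.3]
ft_force: [0.8, -0.5, -1.7]
finger_gap: 36.9
grip_force: 60.8
time: 13.65
tool_pos: [528.5, -340.2, 202.2]
tcp_rot: [-179.8, -0.2, 110.2]
ft_force: [0.9, 0.1, -2.8]
finger_gap: 36.9
grip_force: 60.8
time: 14.25
tool_pos: [530.2, -337.6, 84.6]
tcp_rot: [-179.9, -0.1, 110.4]
ft_force: [0.3, -0.3, -2.3]
finger_gap: 36.3
grip_force: 60.8
t 14.2 pos [ 530.2 -337.6   84.6] yaw 110.36 F [ 0.3 -0.3 -2.3] gap 36.3 grip 60.8
tool shift [-0.7  0.6 58.6] turn 0.06
```

```bash
python3 -m handwheel '[[0,0,0.015,0],[0,0,0.02,0],[0,0,0.012,0],[0,0,0.006,0],[0,0,0.003,0],[0,0,0.001,0],[0,0,0,0],[0,0,0,0]]'
```

```text
time: 15.05
tool_pos: [531.2, -338.6, 29.1]
tcp_rot: [180.0, 0.1, 110.3]
ft_force: [0.3, -0.2, -3.8]
finger_gap: 36.7
grip_force: 60.8
```

```bash
python3 -m handwheel '[[0,0,0.001,0],[0,0,0.001,0],[0,0,0.001,0],[0,0,0,0],[0,0,0,0]]'
```

```text
time: 15.55
tool_pos: [530.6, -338.2, 25.2]
tcp_rot: [-180.0, -0.0, 110.3]
ft_force: [-0.4, -0.1, -3.1]
finger_gap: 36.8
grip_force: 60.8
```

```bash
python3 -m handwheel '[[0,0,0.0015,0],[0,0,0,0],[0,0,0,0]]'
python3 -m handwheel '[[0,0,0,0],[0,0,0,0],[0,0,0,0],[0,0,-0.01,0],[0,0,-0.03,0],[0,0,-0.04,0],[0,0,-0.04,0],[0,0,-0.04,2.3],[0,0,-0.03,0],[0,0,0,0]]' 0.055
python3 -m handwheel '[[0.015,0.004,0,0],[0.03,0.008,0,0],[0.04,0.01,0,0],[0.042,0.011,0,0],[0.042,0.011,0,0],[0.042,0.011,0,0],[0.042,0.011,0,0],[0.042,0.011,0,0],[0.042,0.011,0,0],[0.042,0.011,0,0]]' 0.0854
python3 -m handwheel '[[0.042,0.011,0,0],[0.04,0.01,0,0],[0.03,0.008,0,0],[0.02,0.006,0,0],[0.01,0.003,0,0],[0,0,0,0],[0,0,0,0]]'
python3 - <<'E'
from h import *
go(500.7,202,50,108)
im=r.snapshot("top"); np.save("pics/top2.npy",im)
cv2.imwrite("pics/top2.png",cv2.resize(im[:,:,::-1],(800,600),interpolation=cv2.INTER_CUBIC))
E
```

```text
time: 15.85
tool_pos: [530.8, -338.3, 24.9]
tcp_rot: [180.0, 0.0, 110.3]
ft_force: [-4.3, 2.9, 5.4]
finger_gap: 36.6
grip_force: 61.8
time: 16.85
tool_pos: [533.3, -340.2, 221.6]
tcp_rot: [179.6, 0.5, 108.0]
ft_force: [-0.1, -0.5, -0.0]
finger_gap: 55.2
grip_force: 0.0
time: 17.85
tool_pos: [505.5, 55.2, 212.1]
tcp_rot: [-179.9, -0.1, 108.1]
ft_force: [1.1, -0.3, -0.3]
finger_gap: 85.1
grip_force: 0.0
time: 18.55
tool_pos: [499.2, 199.0, 213.1]
tcp_rot: [-179.9, 0.0, 108.0]
ft_force: [0.7, -0.0, 0.2]
finger_gap: 85.4
grip_force: 0.0
t 18.6 pos [499.2 199.  213.1] yaw 108.04 F [ 0.7 -0.   0.2] gap 85.4 grip 0.0
tool shift [  2.4   2.4 163.1] turn 0.04
```

View pics/top2.png

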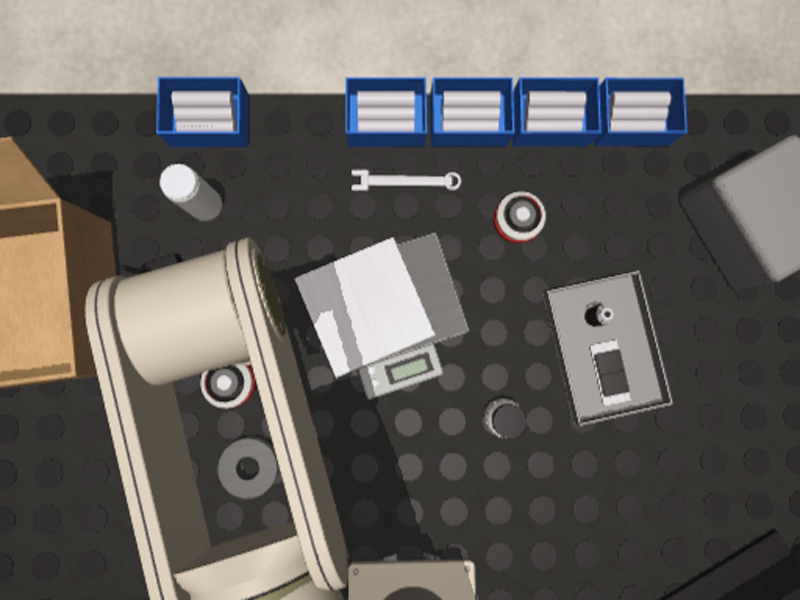

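Bush stands in the tray at (598,314), pad at (611,373); the arm hides the gripper. Side view before descending, to see the wrist's clearance.

Run:
```python
from h import *
im=r.snapshot("side")
cv2.imwrite("pics/side2.png",cv2.resize(im[:,:,::-1],(800,600),interpolation=cv2.INTER_CUBIC))
print(proj("side",[499,199,213])*1.5625,proj("top",[499,199,213])*1.5625,np.round(r.sense()["joint_pos"],1))
```

```text
[[358.63273683 176.79733073]] [[274.20579598 331.75898515]] [16.2 -1.7 96.6 -0.  85.1 -1.7]
```

View pics/side2.png

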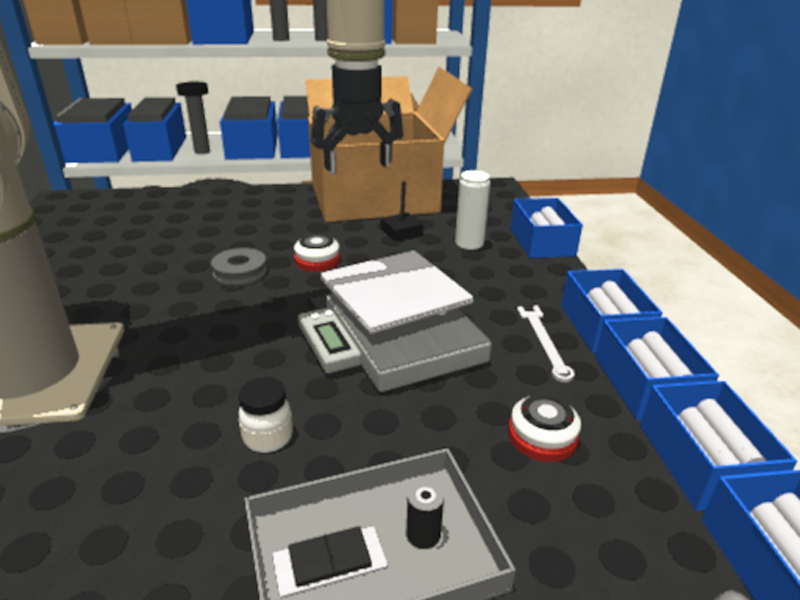

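The side view shows the gripper hanging high, wrist far above everything, fingers spread along the plate edge; clear to descend.

```bash
python3 -m handwheel '[[0.002,0.002,0.02,0],[0,0,0.03,0],[0,0,0.04,0],[0,0,0.035,0],[0,0,0.02,0],[0,0,0.013,0],[0,0,0.005,0],[0,0,0,0],[0,0,0,0]]'
python3 -m handwheel '[[-0.01,0,0,0],[-0.01,0,0,0],[0,0,0,0],[0,0,0,0]]'
cat >> h.py <<'E'
C=np.array([550.3,50.1]);A=np.radians(108.06);M=np.array([[np.cos(A),-np.sin(A)],[np.sin(A),np.cos(A)]])
def where():
    s=r.sense();print("t",round(s["time"],2),"TCP in scale",((np.array(s["tool_pos"][:2])-C)@M).round(1),"z",round(s["tool_pos"][2],1),"yaw",round(s["tcp_rot"][2]-108.06,2),"F scale",(np.array(s["ft_force"][:2])@M).round(1))
E
python3 -c "
from h import *
where()"
```

```text
time: 19.55
tool_pos: [502.1, 202.2, 52.3]
tcp_rot: [179.9, 0.0, 108.0]
ft_force: [0.0, 0.0, 0.9]
finger_gap: 85.5
grip_force: 0.0
time: 19.95
tool_pos: [507.5, 182.7, 51.1]
tcp_rot: [180.0, -0.0, 108.0]
ft_force: [-0.1, -0.5, 0.3]
finger_gap: 85.6
grip_force: 0.0
t 19.95 TCP in scale [139.3  -0.4] z 51.1 yaw -0.09 F scale [-0.4  0.2]
```

```bash
python3 -m handwheel '[[-0.004,0,0,0],[-0.004,0,0,0],[-0.003,0,0,0],[-0.003,0,0,0],[0,0,0,0]]' >/dev/null;python3 -c "
from h import *
where()"; python3 -m handwheel '[[-0.003,0,0,0],[-0.003,0,0,0],[-0.003,0,0,0],[0,0,0,0]]'>/dev/null;python3 -c "
from h import *
where()"
```

```text
t 20.45 TCP in scale [125.7  -0.3] z 50.8 yaw -0.02 F scale [-0.1  0.5]
t 20.85 TCP in scale [116.6  -0.3] z 50.9 yaw -0.02 F scale [0.2 0.6]
```

Run:
```python
from h import *
im=r.snapshot("side"); im2=r.snapshot("top")
a=cv2.resize(im[130:260,180:330,::-1],(600,520),interpolation=cv2.INTER_CUBIC)
cv2.imwrite("pics/s3.png",a); cv2.imwrite("pics/t3.png",im2[:,:,::-1])
g=im2.min(2).astype(int);print(g[170,225:260],[proj("top",[*(C+M@np.array(p)),79]).round(1).tolist() for p in [(-90,-90),(-90,90),(90,-90),(90,90)]])
```

```text
[164 197 230 231 235 234 233 235 234 233 233 234 235 233 233 235 235 233
 234 233 235 235 237 235 237 237 234 237 237 236 235 236 236 236 237] [[[264.0, 150.7]], [[286.3, 215.4]], [[198.8, 172.2]], [[220.5, 237.9]]]
```

View pics/s3.png

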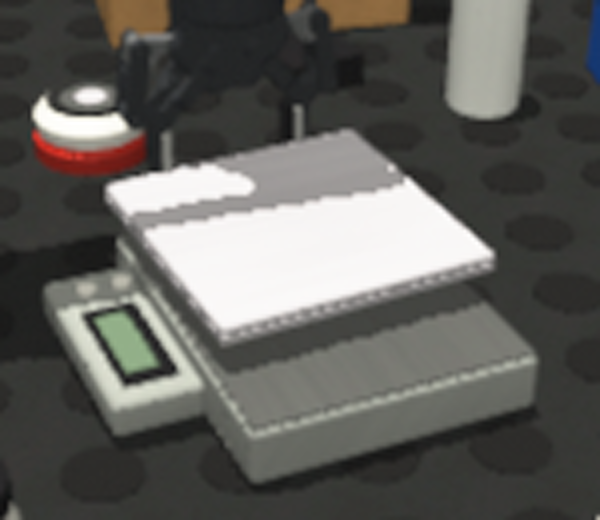

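The fingers stand just behind the plate's +x edge, at edge height, not yet touching. Continue gently with a tracker on the plate's -x edge.

```bash
cat >> h.py <<'E'
def edge(z=79):
    "plate's -x edge in scale coordinates: x at y=0 and turn (deg)"
    im=r.snapshot("top").min(2).astype(float);P=[]
    for v in range(158,208):
        w=im[v,235:300]; k=np.nonzero((w[:-1]>=185)&(w[1:]<185))[0]
        if len(k): k=k[-1];P.append([235+k+(w[k]-185)/(w[k]-w[k+1]),v])
    q=(ray("top",np.array(P)+[0,0],z)-C)@M; f=np.polyfit(q[:,1],q[:,0],1)
    f=np.polyfit(*q[abs(q[:,0]-np.polyval(f,q[:,1]))<4].T[::-1],1)
    print("edge x",round(f[1],1),"turn",round(-np.degrees(np.arctan(f[0])),2),len(P))
E
python3 -c "
from h import *
edge()"
for i in 1 2; do python3 -m handwheel '[[-0.002,0,0,0],[-0.002,0,0,0],[0,0,0,0]]'>/dev/null;python3 -c "
from h import *
where();edge()"; done
```

```text
edge x -75.5 turn 2.13 50
t 21.3 TCP in scale [112.3  -0.2] z 50.8 yaw -0.04 F scale [0.9 0.6]
edge x -82.4 turn 0.92 50
t 21.65 TCP in scale [108.4  -0.2] z 50.8 yaw -0.05 F scale [-0.2 -0.2]
edge x -87.3 turn -0.42 50
```

```bash
for i in 1 2; do python3 -m handwheel '[[-0.001,0,0,0],[-0.0005,0,0,0],[0,0,0,0],[0,0,0,0]]'>/dev/null;python3 -c "
from h import *
where();edge()
np.save('pics/sd%.1f.npy'%r.sense()['time'],r.snapshot('side'))"; done; ls pics/*.npy
```

```text
t 22.1 TCP in scale [107.3  -0.2] z 50.8 yaw -0.03 F scale [-0.5  0.5]
edge x -87.3 turn -0.42 50
t 22.6 TCP in scale [105.8  -0.2] z 50.8 yaw -0.02 F scale [0.5 0.5]
edge x -87.3 turn -0.41 50
pics/sd22.1.npy
pics/sd22.6.npy
pics/side0.npy
pics/top0.npy
pics/top1.npy
pics/top2.npy
```

The plate stopped moving ahead of the fingers with no force: it seems to have snapped home. Back off, lift and check.

```bash
python3 -m handwheel '[[0.01,0,0,0],[0.015,0,0,0],[0.02,0,0,0],[0.01,0,0,0],[0,0,-0.03,0],[0,0,-0.04,0],[0,0,-0.04,0],[0,0,-0.04,0],[0,0,-0.02,0],[0,0,0,0]]'
python3 -m handwheel '[[-0.015,-0.004,0,0],[-0.03,-0.008,0,0],[-0.042,-0.011,0,0],[-0.042,-0.011,0,0],[-0.042,-0.011,0,0],[-0.042,-0.011,0,0],[-0.042,-0.011,0,0],[-0.042,-0.011,0,0],[-0.042,-0.011,0,0],[-0.042,-0.011,0,0]]'
python3 - <<'E'
from h import *
edge()
im=r.snapshot("top"); s=r.snapshot("side")
cv2.imwrite("pics/fin.png",np.hstack([cv2.resize(im[140:260,180:305,::-1],(400,384),interpolation=cv2.INTER_CUBIC),cv2.resize(s[150:260,190:320,::-1],(400,384),interpolation=cv2.INTER_CUBIC)]))
g=im.min(2).astype(int); 
sub=np.zeros(g.shape,bool); sub[140:245,185:300]=1
m=blob((g>190)&sub,(250,180)); h=hullpts(m)
for z in(75,79):
    w=ray("top",h,z)-[549.4,52.9]; print(z,rect(w@M),cv2.approxPolyDP((w@M).astype(np.float32)[:,None],12,True)[:,0].round(1).tolist())
# height of plate corners by side view given xy from top
g=s.min(2).astype(int);print("side proj home corners z79/75",[[proj("side",[*(np.array([549.4,52.9])+M@np.array(p)),z]).round(1).tolist()[0] for z in(79,75)] for p in [(-90,-90),(-90,90),(90,-90),(90,90)]])
E
```

```text
time: 23.7
tool_pos: [502.6, 204.4, 225.5]
tcp_rot: [179.6, 0.0, 108.1]
ft_force: [-0.4, 0.2, 0.4]
finger_gap: 85.4
grip_force: 0.0
time: 24.7
tool_pos: [521.9, -192.0, 218.6]
tcp_rot: [-179.9, -0.1, 108.0]
ft_force: [0.0, 0.7, 0.6]
finger_gap: 85.3
grip_force: 0.0
edge x -87.0 turn -0.42 50
75 (array([-1.5, -0. ]), array([178. , 177.7]), 89.61) [[-87.19999694824219, 89.5999984741211], [87.0, 85.0999984741211], [85.0, -87.69999694824219], [-88.9000015258789, -85.5999984741211]]
79 (array([-1.5,  0.3]), array([177.3, 177. ]), 89.61) [[-86.80000305175781, 89.5], [86.69999694824219, 85.0999984741211], [84.69999694824219, -87.0], [-88.5, -84.9000015258789]]
side proj home corners z79/75 [[[305.7, 196.1], [305.6, 197.5]], [[235.2, 213.7], [235.2, 215.2]], [[271.0, 163.6], [270.9, 164.9]], [[208.0, 176.5], [208.1, 177.9]]]
```

View pics/fin.png

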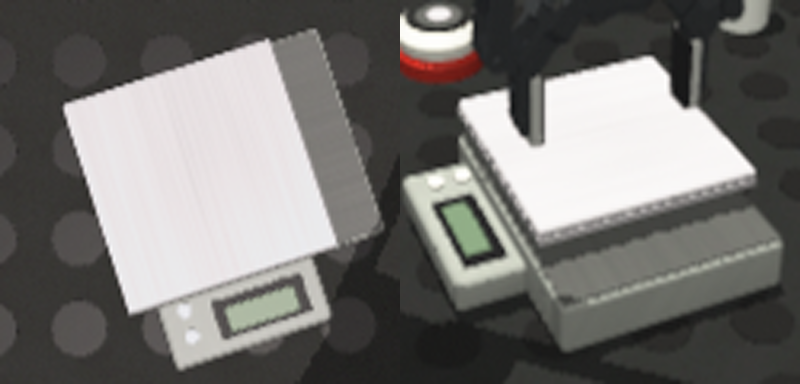

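Top: plate square on the scale, centred within 2 mm. Side: it looks low and parallel to the deck; I check the drop against the first side picture after moving the arm clear.

```bash
python3 -m handwheel '[[-0.03,0,0,0],[-0.04,0,0,0],[-0.04,0,0,0],[-0.04,0,0,0],[-0.04,0,0,0],[-0.04,0,0,0],[-0.02,0,0,0],[0,0,0,0],[0,0,0,0]]'
python3 - <<'E'
from h import *
o=np.array([549.4,52.9])
def corners(im,n):
    g=im.min(2).astype(int);sub=np.zeros(g.shape,bool)
    if n=="top": sub[140:245,185:300]=1;seed=(250,180)
    else: sub[155:225,195:310]=1;seed=(240,200)
    h=hullpts(blob((g>(190 if n=="top" else 200))&sub,seed))
    return cv2.approxPolyN(h.astype(np.int32)[:,None],4)[0].astype(float)
S1=r.snapshot("side");np.save("pics/S1.npy",S1)
for lab,t,s in(("before",np.load("pics/top0.npy"),np.load("pics/side0.npy")),("now",r.snapshot("top"),S1)):
    ct,cs=corners(t,"top"),corners(s,"side")
    for c in ct:
        for z in [0]:
            u=[proj("side",[*ray("top",c,z)[0],z])[0] for z in(75,79)]
            k=np.argmin(np.hypot(*(cs-u[1]).T)); 
            zz=75+4*(cs[k,1]-u[0][1])/(u[1][1]-u[0][1])
            print(lab,"top",c.round(1),"scale",((ray("top",c,77)[0]-o)@M).round(1),"side",cs[k].round(1),"pred79",u[1].round(1),"z",zz.round(1))
E
```

```text
time: 25.75
tool_pos: [600.6, -426.6, 218.8]
tcp_rot: [-179.9, -0.2, 108.1]
ft_force: [0.1, 1.1, 0.3]
finger_gap: 85.4
grip_force: 0.0
before top [215. 242.] scale [103.9  95.6] side [205. 175.] pred79 [204.2 174.5] z 77.5
before top [187. 178.] scale [121.  -85.6] side [263. 160.] pred79 [264.4 159.2] z 76.3
before top [250. 151.] scale [ -57.9 -101.2] side [303. 189.] pred79 [302.6 188.7] z 78.0
before top [277. 213.] scale [-72.3  76.3] side [237. 209.] pred79 [237.8 208.1] z 76.6
now top [220. 237.] scale [87.7 87.5] side [209. 179.] pred79 [209.2 176.8] z 72.2
now top [199. 172.] scale [ 86.5 -90.7] side [270. 165.] pred79 [271.7 164.2] z 76.2
now top [263. 152.] scale [-89.6 -87.8] side [305. 199.] pred79 [304.7 196.2] z 71.3
now top [285. 216.] scale [-89.5  90.4] side [234. 216.] pred79 [234.9 213.5] z 72.9
```

Three corners clearly dropped; the fourth is a crude corner fit (not coplanar with the rest). Settle it with sub-pixel edge lines.

Run:
```python
from h import *
o0=np.array([549.4,52.9])
def line(g,p,q):
    "subpixel edge of white along p-q in image (search across rows)"
    out=[]
    for f in np.linspace(.08,.92,60):
        u,v=p+(q-p)*f; vs=np.arange(v-6,v+6.01,.1)
        w=cv2.remap(g,np.full((1,len(vs)),u,np.float32),vs[None].astype(np.float32),cv2.INTER_LINEAR)[0]
        d=np.gradient(cv2.GaussianBlur(w[None],(0,0),5)[0]); k=np.argmax(abs(d)); out.append([f,vs[k]-v])
    a=np.array(out); med=np.median(a[:,1]); a=a[abs(a[:,1]-med)<1.5]; c=np.polyfit(a[:,0],a[:,1],1); return np.round([np.polyval(c,0),np.polyval(c,1)],2),len(a)
pose={"before":(np.array([545.2,76.4]),112.9,np.load("pics/side0.npy"),np.load("pics/top0.npy"),79),
 "now":(o0+M@[-1,0],108.0,np.load("pics/S1.npy"),r.snapshot("top"),75)}
for k,(c,yaw,s,t,z) in pose.items():
    a=np.radians(yaw);N=np.array([[np.cos(a),-np.sin(a)],[np.sin(a),np.cos(a)]])
    P=lambda n,x,y:proj(n,[*(c+N@np.array([x,y])),z])[0]
    for nm,e in {"+x":((90,-90),(90,90)),"+y":((90,90),(-90,90)),"-x":((-90,90),(-90,-90)),"-y":((-90,-90),(90,-90))}.items():
        print(k,nm,e,*[(n,line(i.min(2).astype(np.float32),P(n,*e[0]),P(n,*e[1]))) for n,i in(("side",s),("top",t))])
```

```text
before +x ((90, -90), (90, 90)) ('side', (array([-0.28, -0.04]), 60)) ('top', (array([ 0.57, -0.52]), 58))
before +y ((90, 90), (-90, 90)) ('side', (array([3.55, 3.19]), 32)) ('top', (array([ 0.1 , -0.51]), 59))
before -x ((-90, 90), (-90, -90)) ('side', (array([0.23, 0.2 ]), 53)) ('top', (array([0.26, 1.7 ]), 50))
before -y ((-90, -90), (90, -90)) ('side', (array([-0.1 ,  0.31]), 60)) ('top', (array([-0.22,  0.2 ]), 60))
now +x ((90, -90), (90, 90)) ('side', (array([0.24, 0.22]), 60)) ('top', (array([-1.51, -0.93]), 55))
now +y ((90, 90), (-90, 90)) ('side', (array([2.3 , 2.62]), 43)) ('top', (array([0.6 , 0.65]), 8))
now -x ((-90, 90), (-90, -90)) ('side', (array([0.84, 1.07]), 58)) ('top', (array([ 1.02, -0.09]), 50))
now -y ((-90, -90), (90, -90)) ('side', (array([0.94, 0.33]), 60)) ('top', (array([ 0.47, -0.12]), 60))
```

```bash
python3 -c "
from bench import r
print(r.hand_in())"
```

```text
the job is handed in; nothing more can be done
None
```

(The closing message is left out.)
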